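# Lever open the settling box

## Robot

A 6-joint arm with a two-finger parallel gripper is mounted at the origin on a cart in front of the work surface, level with it; the furniture and walls round the work are solid. World frame = base frame: x ahead of the robot, y to its left, z up, the work surface at z = 0. Lengths are in m, angles in rad, forces in N, time in s.
With the tool pointing down it reaches from about 0.35 to 1 m from the base axis. Payload 7.1 kg.
Tool frame: the origin (TCP) lies at the very end of the fingers, on their centre line; the grasp point (between the pads) lies 19 mm behind it; z points along the fingers, x is the direction in which the jaws open and shut, and the axes are right-handed (so a half turn about z gives the same grasp; the last joint's range is limited). The gripper opens to 85 mm and grips with 20 to 120 N. Pads are 22 mm wide; open, the fingers measure 114 mm over their backs; the gripper's body (76 mm by 85 mm) begins 54 mm behind the grasp point. The pads swing forward as they close: fully open they stand 13 mm farther back than shut.
Start: joints at [-1.277, 0.423, 1.63, -0, 1.089, -0.019], TCP at [0.192, -0.595, 0.231] pointing down, gripper open.
Joint ranges: [-3, 3], [-0.9, 2.11], [0.09, 2.58], [-1.31, 4.45], [0.11, 2.69], [-2.54, 2.54]. Speed limits (rad/s): [2.39, 2.39, 3.01, 3.14, 3.14, 3.14].

## Interface

Orientations are given as a unit quaternion [w, x, y, z].
In Python, from plant import ctrl gives the robot as it stands.
- The arm moves only by the tool step_arm, never from a script. Its argument "steps" is a list of rows, each an object with "slide": the shift along the tool's x, y, z in mm, a list of three; "dr": the turn, a rotation vector about the tool's x, y, z in rad, a list of three; "hand": the gripper's target within -1 to 1 (fully open at 1, half-way at 0, shut at -1). A call has 1 to 10 rows; each row is the pose to reach, as a shift and turn from the pose commanded when the call began, along the tool's axes at that moment; what a row does not reach only later rows make up. A row lasts 1/12 s, in which the tool goes at most 41.7 mm and 7.16 degrees, less where a joint would pass 70% of its speed; a pose out of reach is approached as far as the arm can. A call with a gripper value outside its range is refused whole. The fingers move at their own pace and stop on an object; "grip_force" is the grip in N (left out, the last holds). Time passes only in rows, so rows that repeat a pose let the fingers close. It gives the time, the measured TCP pose, the force and the opening at its end, in the units of the state.
- ctrl.read_state(): the state, without advancing time (a new reading comes with each control period).
- ctrl.grab_frame(name): name is "scene" or "top"; returns (picture, depth): 420x560x3 uint8, red, green, blue; 420x560 float32, m along the optical axis (not along the pixel's ray), 0 where there is no reading.
- ctrl.camera_model(name): a dict with "intrinsics" (3x3 intrinsics, pixels), "R" (3x3) and "t" (3): a world point X has camera coordinates R X + t. Camera axes: x right, y down, z forward; pixel columns grow to the right and rows downward; lengths in m; the calibration is good to about 2 mm. A picture is of the moment at which its call begins. camera_model takes no time and is no camera call.
- ctrl.sign_off(): hands the job in, once; it reports no verdict.
The state is a dict: "clock": time; "q": joint angles; "joint_velocities": joint speeds; "joint_efforts": joint torques, N m; "tool_pos": TCP position; "tool_rot": TCP orientation; "wrist_force": force on the tool from outside, world axes, zero at the start; "moment": the same for the moment, N m; "grip_width": finger opening in m.
Only numpy, scipy, OpenCV 4.12 (cv2) and the standard library are available. Lean on these libraries where they do the work, as an engineer would, in place of code of your own. Each camera call takes 0.05 s, during which the arm holds its last target.

## Task

Push the lifting bar endwise along its bracket until it stops, with its tongue fully home under the lip of the settling box's heavy flap. Then press the red pad at the bar's long end right down onto the rubber stop so that the flap rises, and finish while still holding it down like that, so the strainer can be looked at. Only push and press the bar with the fingers: do not grip or lift it, do not touch the flap, and leave the things round about alone.

Things in the scene. Friction and masses are not known exactly. Their poses are not given: they have to be found in the camera images.
- sump: fixed unit: grey base plate (500 x 150 x 6 mm) with a green settling box (160 x 160, 98 mm high) and before it a bracket: two grey cheeks 44 mm apart, tops at 107 mm, and two cross pins. Origin on the table under the bracket; x runs along the bar to the box, z up. Box front wall at x = 123 mm: it stops the tongue. Placed freely within 10 cm and 20 degrees, box to the left, bar's long end to the right
- fulcrum (a point): middle of the top of the fulcrum pin in the bracket (x = -15 mm from the unit's origin, 90 mm above the table); the other pin, equally high, is at x = +55 mm
- stop (a point): top of the black rubber stop (24 mm across) on the base plate under the long end, x = -175 mm from the unit's origin, 22 mm above the table; the base plate ends 30 mm beyond it
- bar: loose lifting bar, level across the pins between the cheeks, 0.74 kg (+-15 %), 346 mm long, grey with a dark steel head 46 x 40 x 40 mm that weighs its tongue end down. Origin on its underside, 90 mm above the unit's origin when home; x along the bar to the tongue, z up. At the start drawn back 27 to 33 mm. Slides with about 3 to 9 N of friction; let go, it swings back to level
- bar_pad (a point): centre of the upper face of the red press pad on the bar's long end (50 mm along the bar, 40 mm wide); 106 mm above the table with the bar level, about 41 mm with the bar pressed right down. It lies 175 mm from the fulcrum pin when home. Pressing it down with the flap's weight takes about 5 to 10 N
- bar_end (a point): centre of the red upright end plate's outer face (40 mm wide, 26 mm high, standing 6 mm higher than the pad, centre 99 mm above the table), the face to push to slide the bar home; x of the bar points from it into the bar
- bar_tip (a point): end of the bar's flat steel tongue (30 mm wide, 6 mm thick), centre of its thickness. Home: against the box's front wall, 23 mm in under the flap's lip
- bar_mid (a point): point on the bar's underside that lies on the fulcrum pin when the bar is home (15 mm behind the bar's origin)
- flap_lip (a point): middle of the lower front edge of the flap, which overhangs the box's front by 23 mm; 100 mm above the table when shut, 4 mm above the tongue
- flap (a joint): opening angle of the steel flap (185 x 164 x 8 mm, 1.8 kg) about its hinge on the box's far rim: 0 is shut, positive is open, rad. About 0.26 with the bar home and pressed right down; it falls shut by itself
- jar: white dye jar with black cap, 46 mm across, 70 mm high, loose, beyond the bar; leave alone. Origin under its centre
- spanner: flat steel open-ended spanner, 162 mm long, 6 mm thick, loose, on the robot's side of the bracket; leave alone. Origin under its middle
- mug: white mug, 78 mm across, 97 mm high, loose, to the right; leave alone. Origin under it
- dropper: brown dropper bottle, 34 mm across, 102 mm high, loose, at the right rear; leave alone. Origin under its centre

How it is judged:
On the way, in this order (a step that is already met when the one before it is completed fails the run):
1. the bar is home, its tongue at least 14 mm under the lip, the flap still shut (x of bar_tip in the frame of sump above 0.114 m and value of joint flap below 0.03 rad), for 0.2 s.
2. the bar is pressed down with the fingers and the flap is raised by it (value of joint flap above 0.16 rad and contact force between the fingers and bar above 1 N and contact force between bar and flap above 1 N), for 0.2 s.
At the end, for the whole second after the job is handed in: the flap stands still, open by at least 0.16 rad and carried by the bar's tongue, the red pad less than 55 mm above the table (about 41 mm is right down), the fingers still pressing on the bar with more than 1 N (all of step 2 and height (world z) of bar_pad below 0.055 m and velocity of joint flap between -0.05 and 0.05 rad/s); the arm keeps its last pose, push and grip.
It fails at once if the bar is lifted off its pins, or its long end is lifted (height (world z) of bar_mid above 0.12 m or height (world z) of bar_end above 0.135 m).
It fails at once if the bar is taken out of its bracket (x of bar_mid in the frame of sump below -0.075 m or y of bar_mid in the frame of sump above 0.03 m or y of bar_mid in the frame of sump below -0.03 m).
It fails at once if the robot pushes on the flap itself instead of working the bar (contact force between any of the fingers, the arm and flap above 2 N).
It fails at once if the dye jar, spanner, mug or dropper bottle is disturbed (moved more than 30 mm) (distance of any of jar, spanner, mug, dropper from where it was at the start of the episode above 0.03 m).
It also fails if it takes over 45 s, if anything falls off the work surface, if the arm or the gripper's body presses on something with over 40 N, if the wrist force passes 120 N, or if a joint passes its speed limit or range.

## Working session

There is one attempt and no reset: what is moved stays moved. The work goes in short steps, Python scripts to look and compute and a tool call to move; the robot and the scene stay as the last step left them, time stands still between calls to the robot, and variables do not carry over. Pictures are saved under pics/ and viewed, and the job is handed in when it is done.

Besides the shell and the picture viewer there is one more tool, called after "Request:" as name([rows], argument=value, ...), one row to a line, values as JSON. step_arm: Moves the arm, as the interface text tells. Its arguments: {"type":"object","properties":{"steps":{"type":"array"},"grip_force":{"type":"number"}},"required":["steps"]}

```bash
mkdir -p pics; ls
python3 - <<'E'
from plant import ctrl
import cv2,numpy as np
print(ctrl.read_state())
for n in("scene","top"):
    p,d=ctrl.grab_frame(n); np.savez(f"{n}0.npz",p=p,d=d)
    cv2.imwrite(f"pics/{n}0.png",cv2.resize(p[:,:,::-1],(784,588),interpolation=cv2.INTER_CUBIC))
    m=ctrl.camera_model(n);print(n,m)
E
```

```text
pics
{'clock': 0.0, 'q': array([-1.27701341e+00,  4.23884943e-01,  1.63068344e+00, -4.86405088e-06,
        1.08859645e+00, -1.89873557e-02]), 'joint_velocities': array([-0.0007679 , -0.00151785, -0.00067619, -0.00046561,  0.00097749,
        0.00047853]), 'joint_efforts': array([ 1.87320584e-03, -5.57390034e+01, -2.81737125e+01, -6.37923677e-05,
        7.41737225e-03,  1.56977075e-05]), 'tool_pos': array([ 0.19218272, -0.59414635,  0.23052073]), 'tool_rot': array([-4.72761390e-04,  8.08609000e-01, -5.88345873e-01, -6.28043502e-04]), 'wrist_force': array([ 0.32644681,  0.35184516, -0.64644477]), 'moment': array([-0.00242846,  0.02118271,  0.03261886]), 'grip_width': 0.08563062074606152}
scene {'intrinsics': array([[538.67034841,   0.        , 269.11942812],
       [  0.        , 538.67034841, 203.2361981 ],
       [  0.        ,   0.        ,   1.        ]]), 'R': array([[ 0.81295194, -0.58205484, -0.01792513],
       [-0.39828345, -0.53329642, -0.74630103],
       [ 0.42482872,  0.61384615, -0.66536716]]), 't': array([-0.50733016,  0.24693938,  1.48241115])}
top {'intrinsics': array([[478.61978429,   0.        , 284.79850361],
       [  0.        , 478.61978429, 213.14614748],
       [  0.        ,   0.        ,   1.        ]]), 'R': array([[ 0.11800687, -0.99300085,  0.00486663],
       [-0.96869885, -0.11619396, -0.21936615],
       [ 0.21839625,  0.02117242, -0.97563047]]), 't': array([-0.12738631,  0.57405228,  1.23649588])}
```

View pics/scene0.png

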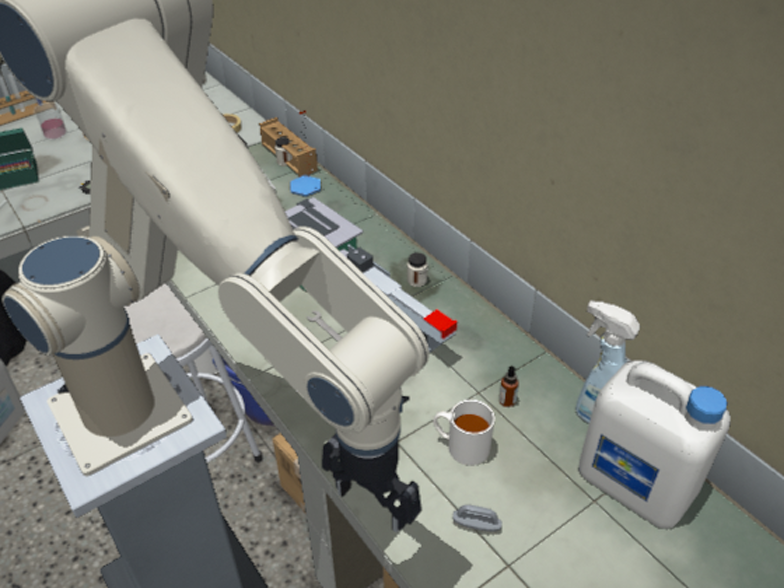

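View pics/top0.png

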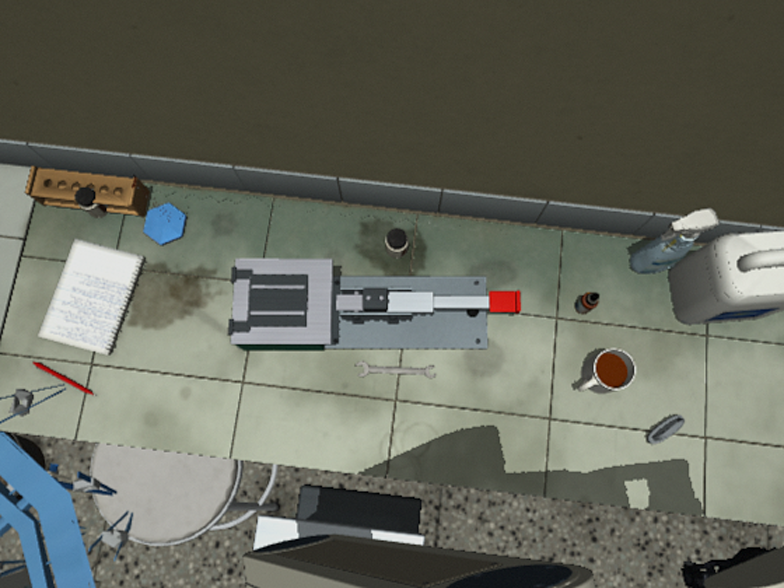

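The top view shows the box at (285,303), the bar running right to the red pad at (504,301), and the dropper at (588,300), close to the bar's line. The jar is at (397,240), the spanner at (397,370) and the mug at (610,371). I'll enlarge the bar.

Run:
```python
import cv2,numpy as np
p=np.load("top0.npz")["p"]
c=p[175:275,160:300][:,:,::-1]
cv2.imwrite("pics/crop1.png",cv2.resize(p[180:260,320:440][:,:,::-1],None,fx=6.5,fy=6.5,interpolation=cv2.INTER_CUBIC))
cv2.imwrite("pics/crop2.png",cv2.resize(p[175:260,155:275][:,:,::-1],None,fx=6.5,fy=6.5,interpolation=cv2.INTER_CUBIC))
```

```text
(no output)
```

View pics/crop1.png

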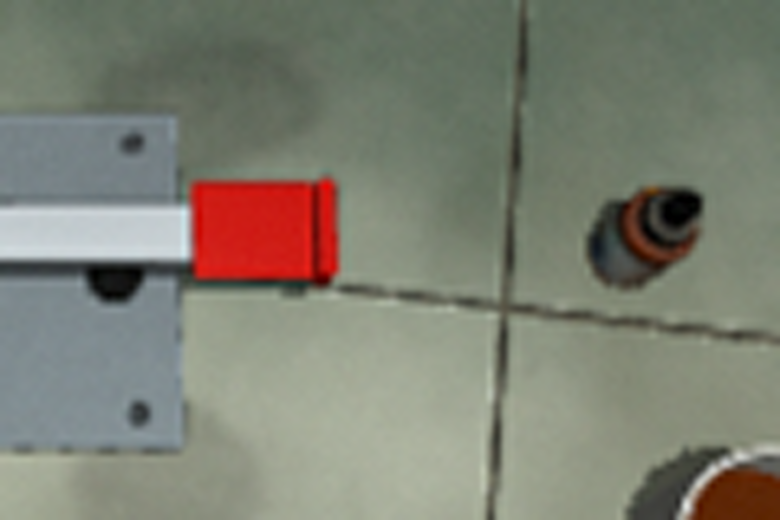

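View pics/crop2.png

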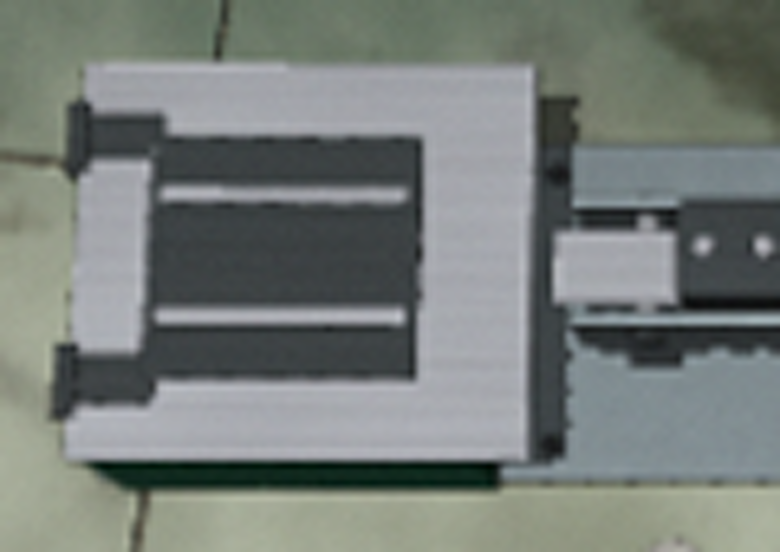

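```bash
cat > h.py <<'E'
import numpy as np
from plant import ctrl
def px(u,v,z,n="top"):
    m=ctrl.camera_model(n);K,R,t=m["intrinsics"],m["R"],m["t"]
    d=R.T@np.linalg.inv(K)@np.array([u,v,1.]);C=-R.T@t
    return C+d*(z-C[2])/d[2]
def c1(x,y): return 320+(x+.5)/6.5-.5,180+(y+.5)/6.5-.5
def c2(x,y): return 155+(x+.5)/6.5-.5,175+(y+.5)/6.5-.5
E
python3 - <<'E'
from h import *
m=ctrl.camera_model("top");print("C",-m["R"].T@m["t"])
P={}
for k,(x,y,z,f) in dict(padLf=(192,183,.106,c1),padLn=(192,281,.106,c1),padRf=(315,181,.106,c1),padRn=(314,281,.106,c1),
  endf=(337,180,.112,c1),endn=(336,283,.112,c1),tonf=(554,230,.096,c2),tonn=(554,305,.096,c2),hdLf=(678,200,.13,c2),hdLn=(676,300,.13,c2),
  flf=(535,64,.106,c2),fln=(530,461,.106,c2),drop=(683,205,.1,c1),dropb=(618,262,.0,c1),mughandle=(630,500,.0,c1), plate_f=(178,115,.006,c1),plate_n=(183,449,.006,c1)).items():
    P[k]=px(*f(x,y),z);print(k,P[k].round(4))
e=(P['endf']+P['endn'])/2;t=(P['tonf']+P['tonn'])/2;pd=(P['padLf']+P['padLn'])/2
print(e,t,np.linalg.norm(e-t),np.degrees(np.arctan2(*(t-e)[[1,0]])),np.degrees(np.arctan2(*(t-pd)[[1,0]])))
d=P['flf']-P['fln'];print("flap",np.linalg.norm(d),np.degrees(np.arctan2(-d[0],d[1])), (P['flf']+P['fln'])/2)
d=P['plate_f']-P['plate_n'];print("plate",np.linalg.norm(d),(P['plate_f']+P['plate_n'])/2,np.degrees(np.arctan2(d[1],d[0])))
# depth check
D=np.load("top0.npz")["d"];K,R,t=m["intrinsics"],m["R"],m["t"]
for u,v in [(358,215),(371,215),(230,214)]:
    z=D[v,u];print(R.T@(z*np.linalg.inv(K)@[u,v,1]-t))
E
```

```text
C [ 0.30107018 -0.08597291  1.33291063]
padLf [ 0.6104 -0.226   0.106 ]
padLn [ 0.57   -0.2295  0.106 ]
padRf [ 0.6172 -0.2755  0.106 ]
padRn [ 0.5759 -0.2784  0.106 ]
endf [ 0.6171 -0.2833  0.112 ]
endn [ 0.5748 -0.2863  0.112 ]
tonf [0.5723 0.0603 0.096 ]
tonn [0.5414 0.056  0.096 ]
hdLf [0.5829 0.0091 0.13  ]
hdLn [0.5425 0.0046 0.13  ]
flf [0.6383 0.0765 0.106 ]
fln [0.4755 0.0556 0.106 ]
drop [ 0.6266 -0.4261  0.1   ]
dropb [ 0.624  -0.4267  0.    ]
mughandle [ 0.5198 -0.438   0.    ]
plate_f [ 0.6656 -0.2285  0.006 ]
plate_n [ 0.518  -0.2439  0.006 ]
[ 0.59595532 -0.28478702  0.112     ] [0.5568702  0.05817849 0.096     ] 0.3455560585600572 96.50150755787102 96.65493103417346
flap 0.16416114754706992 -82.65939970483491 [0.55694111 0.0660571  0.106     ]
plate 0.14842450308570584 [ 0.59179608 -0.23622255  0.006     ] 5.974842419264211
[ 0.59416308 -0.25116586  0.10390119]
[ 0.59754514 -0.28469903  0.10677727]
[0.55619715 0.08313024 0.10651211]
```

```bash
cat >> h.py <<'E'
from scipy.spatial.transform import Rotation as Ro
U=np.array([np.cos(np.radians(96.6)),np.sin(np.radians(96.6)),0]); N=np.array([U[1],-U[0],0])
E0=np.array([.5960,-.2848,0])
def target(tilt=0):  # tool z down, x along N, y=z x x
    z=np.array([0,0,-1.]); x=N; y=np.cross(z,x)
    R=Ro.from_matrix(np.c_[x,y,z])
    return Ro.from_rotvec(tilt*N)*R
def move(p,R):
    s=ctrl.read_state();w=s["tool_rot"];C=Ro.from_quat([w[1],w[2],w[3],w[0]])
    print("pos",s["tool_pos"].round(4),"F",s["wrist_force"].round(1),"t",s["clock"])
    print("slide",(C.inv().apply(p-s["tool_pos"])*1000).round(1),"dr",(C.inv()*R).as_rotvec().round(3))
E
python3 -c "
from h import *
print(target().as_matrix(),U)
p=E0-.035*U;p[2]=.2;print(p);move(p,target())"
```

```text
[[ 0.99337277  0.11493715  0.        ]
 [ 0.11493715 -0.99337277  0.        ]
 [ 0.          0.         -1.        ]] [-0.11493715  0.99337277  0.        ]
[ 0.6000228  -0.31956805  0.2       ]
pos [ 0.1922 -0.5942  0.2306] F [-0.5 -0.8  0.4] t 0.1
slide [-135.7 -472.5   30.8] dr [-1.000e-03  1.000e-03 -1.373e+00]
```

Request:
step_arm([
  {"slide": [-11,-38,0],"dr": [0,0,-0.11],"hand": -1},
  {"slide": [-22,-76,0],"dr": [0,0,-0.22],"hand": -1},
  {"slide": [-33,-114,0],"dr": [0,0,-0.33],"hand": -1},
  {"slide": [-44,-152,0],"dr": [0,0,-0.44],"hand": -1},
  {"slide": [-55,-190,0],"dr": [0,0,-0.55],"hand": -1},
  {"slide": [-66,-228,0],"dr": [0,0,-0.66],"hand": -1},
  {"slide": [-77,-266,0],"dr": [0,0,-0.77],"hand": -1},
  {"slide": [-88,-304,0],"dr": [0,0,-0.88],"hand": -1},
  {"slide": [-99,-342,0],"dr": [0,0,-0.99],"hand": -1},
  {"slide": [-110,-380,0],"dr": [0,0,-1.1],"hand": -1},
])

```text
clock: 0.93
tool_pos: [0.5213, -0.3715, 0.231]
tool_rot: [-0.0, 0.997, -0.076, -0.0]
wrist_force: [0.3, -0.2, 1.3]
grip_width: -0.0002
```

```bash
python3 -c "
from h import *
p=E0-.035*U;p[2]=.2;move(p,target())"
```

```text
pos [ 0.5213 -0.3715  0.231 ] F [ 0.3 -0.2  1.3] t 0.9333
slide [ 70.  -63.3  30.9] dr [-0.     0.001 -0.268]
```

Request:
step_arm([
  {"slide": [18,-16,8],"dr": [0,0,-0.067],"hand": -1},
  {"slide": [35,-32,16],"dr": [0,0,-0.134],"hand": -1},
  {"slide": [53,-48,24],"dr": [0,0,-0.201],"hand": -1},
  {"slide": [70,-63,31],"dr": [0,0,-0.268],"hand": -1},
  {"slide": [70,-63,31],"dr": [0,0,-0.268],"hand": -1},
  {"slide": [70,-63,31],"dr": [0,0,-0.268],"hand": -1},
])

```text
clock: 1.43
tool_pos: [0.5993, -0.3207, 0.1991]
tool_rot: [-0.0, 0.998, 0.056, -0.001]
wrist_force: [-0.1, -0.8, 0.4]
grip_width: 0.0001
```

```bash
python3 -c "
from h import *
import cv2
p=E0-.035*U;p[2]=.09;move(p,target())
for n in('top','scene'):
    q,d=ctrl.grab_frame(n)
    a=q[170:260,310:430] if n=='top' else q[170:320,200:400]
    cv2.imwrite(f'pics/{n}1.png',cv2.resize(a[:,:,::-1],None,fx=4 if n=='scene' else 6,fy=4 if n=='scene' else 6,interpolation=2))"
```

```text
pos [ 0.5993 -0.3207  0.1991] F [-0.1 -0.8  0.4] t 1.4333
slide [  1.   -1.  109.1] dr [-0.001  0.002 -0.004]
```

View pics/scene1.png

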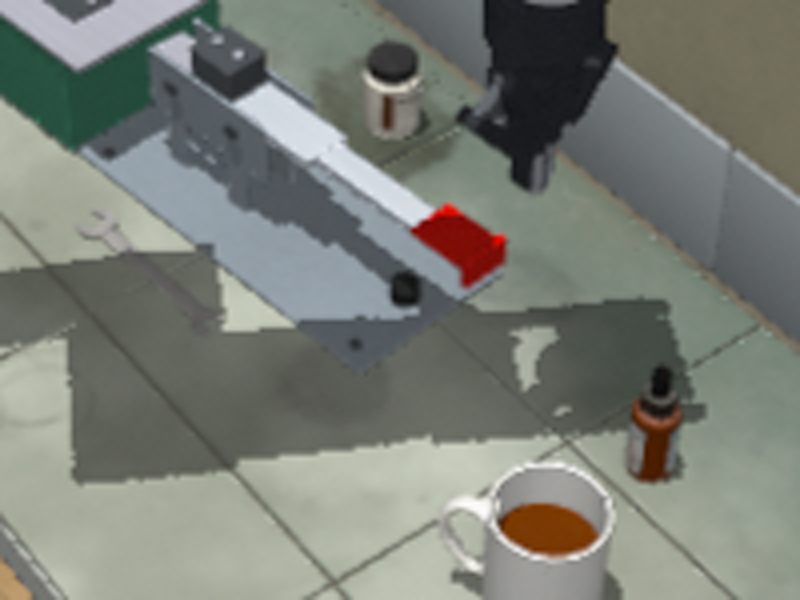

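View pics/top1.png

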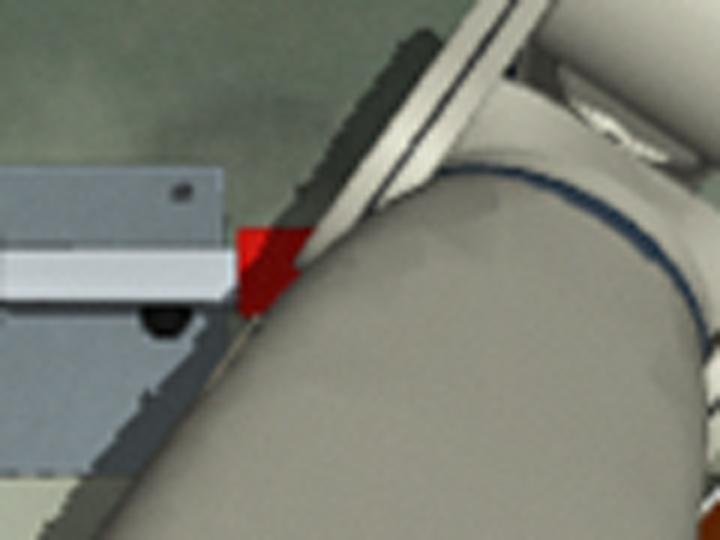

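The scene view shows the shut fingers at (535,180), above and behind the red end plate at (485,245). The top view is mostly blocked by the arm, and I see nothing in the way. I'll lower the fingers behind the plate.

Request:
step_arm([
  {"slide": [0,0,28],"dr": [0,0,0],"hand": -1},
  {"slide": [0,0,56],"dr": [0,0,0],"hand": -1},
  {"slide": [1,-1,84],"dr": [0,0,0],"hand": -1},
  {"slide": [1,-1,108],"dr": [0,0,0],"hand": -1},
  {"slide": [1,-1,108],"dr": [0,0,0],"hand": -1},
  {"slide": [1,-1,108],"dr": [0,0,0],"hand": -1},
])

```text
clock: 2.03
tool_pos: [0.5986, -0.3212, 0.0918]
tool_rot: [-0.001, 0.999, 0.054, -0.001]
wrist_force: [0.6, 0.2, 0.9]
grip_width: 0.0001
```

```bash
python3 -c "
from h import *
import cv2
p=E0-.011*U;p[2]=.09;move(p,target())
q,d=ctrl.grab_frame('scene')
cv2.imwrite('pics/s2.png',cv2.resize(q[190:290,270:370][:,:,::-1],None,fx=6,fy=6,interpolation=2))"
```

```text
pos [ 0.5986 -0.3212  0.0918] F [0.6 0.2 0.9] t 2.0333
slide [  1.4 -25.5   1.8] dr [-0.001  0.002 -0.007]
```

View pics/s2.png

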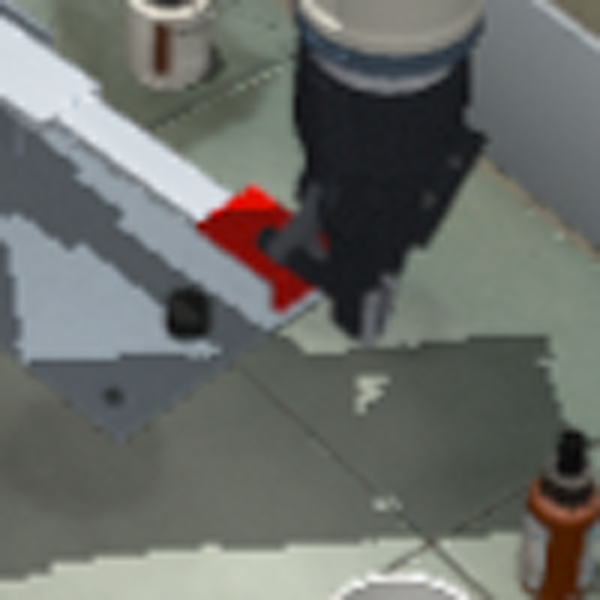

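The fingers at (360,330) stand just behind the end plate at (290,295), with a gap. Now I'll push along the bar.

Request:
step_arm([
  {"slide": [0,-8,0],"dr": [0,0,0],"hand": -1},
  {"slide": [1,-16,1],"dr": [0,0,0],"hand": -1},
  {"slide": [1,-22,1],"dr": [0,0,0],"hand": -1},
  {"slide": [1,-26,1],"dr": [0,0,0],"hand": -1},
  {"slide": [1,-30,1],"dr": [0,0,0],"hand": -1},
  {"slide": [1,-34,1],"dr": [0,0,0],"hand": -1},
  {"slide": [1,-38,1],"dr": [0,0,0],"hand": -1},
])

```text
clock: 2.67
tool_pos: [0.5973, -0.283, 0.0919]
tool_rot: [0.001, 0.998, 0.055, 0.001]
wrist_force: [0.3, -3.6, 0.5]
grip_width: -0.0004
```

```bash
python3 -c "
from h import *
p=E0-.011*U+.031*U;p[2]=.09;move(p,target())"
```

```text
pos [ 0.5973 -0.283   0.0919] F [ 0.3 -3.6  0.5] t 2.6667
slide [ -1.6 -18.4   1.9] dr [ 0.001 -0.001 -0.005]
```

Request:
step_arm([
  {"slide": [0,-4,0],"dr": [0,0,0],"hand": -1},
  {"slide": [0,-8,0],"dr": [0,0,0],"hand": -1},
  {"slide": [0,-12,0],"dr": [0,0,0],"hand": -1},
  {"slide": [0,-15,0],"dr": [0,0,0],"hand": -1},
  {"slide": [0,-17,0],"dr": [0,0,0],"hand": -1},
  {"slide": [0,-17,0],"dr": [0,0,0],"hand": -1},
])

```text
clock: 3.17
tool_pos: [0.5953, -0.2665, 0.0915]
tool_rot: [0.001, 0.998, 0.055, 0.0]
wrist_force: [1.0, -7.7, -0.5]
grip_width: -0.0002
```

Request:
step_arm([
  {"slide": [0,-2,0],"dr": [0,0,0],"hand": -1},
  {"slide": [0,-4,0],"dr": [0,0,0],"hand": -1},
  {"slide": [0,-4,0],"dr": [0,0,0],"hand": -1},
])

```text
clock: 3.42
tool_pos: [0.5966, -0.2662, 0.0925]
tool_rot: [0.004, 0.998, 0.055, 0.003]
wrist_force: [2.3, -21.5, -0.9]
grip_width: -0.0
```

```bash
python3 -c "
from h import *
import cv2
p=E0-.011*U+.031*U;p[2]=.09;move(p,target())
q,d=ctrl.grab_frame('top')
cv2.imwrite('pics/t3.png',cv2.resize(q[175:260,155:275][:,:,::-1],None,fx=6.5,fy=6.5,interpolation=2))
q,d=ctrl.grab_frame('scene')
cv2.imwrite('pics/s3.png',cv2.resize(q[140:260,200:340][:,:,::-1],None,fx=5,fy=5,interpolation=2))"
```

```text
pos [ 0.5966 -0.2662  0.0925] F [  2.3 -21.5  -0.9] t 3.4167
slide [-2.7 -1.6  2.5] dr [ 0.008 -0.005 -0.004]
```

View pics/t3.png

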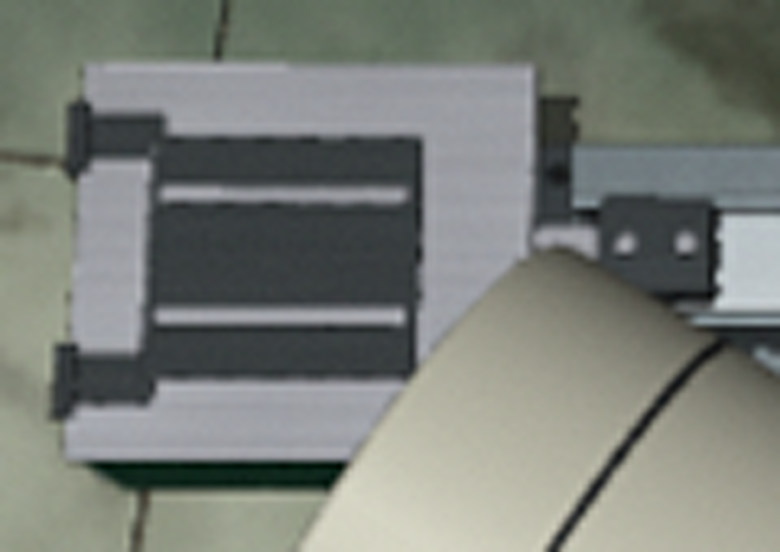

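View pics/s3.png

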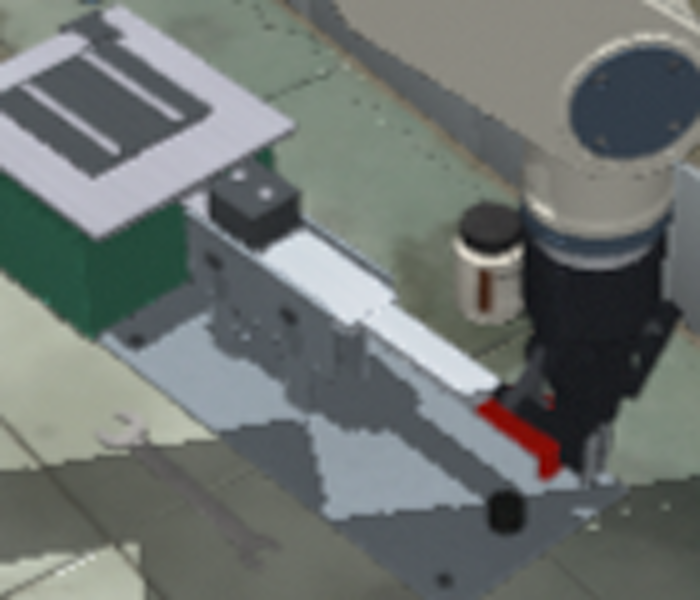

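The tongue at (565,240) is now under the flap edge and the head has moved about 30 mm. The push force rose to 21 N with no further travel, so the bar is home, and the flap is still shut. Next I'll back off, rise and move over the pad.

Request:
step_arm([
  {"slide": [0,4,0],"dr": [0,0,0],"hand": -1},
  {"slide": [0,14,0],"dr": [0,0,0],"hand": -1},
  {"slide": [0,16,0],"dr": [0,0,0],"hand": -1},
  {"slide": [0,16,-20],"dr": [0,0,0],"hand": -1},
  {"slide": [0,16,-45],"dr": [0,0,0],"hand": -1},
  {"slide": [0,16,-45],"dr": [0,0,0],"hand": -1},
  {"slide": [0,-5,-45],"dr": [0,0,0],"hand": -1},
  {"slide": [0,-25,-45],"dr": [0,0,0],"hand": -1},
  {"slide": [-1,-42,-45],"dr": [0,0,0],"hand": -1},
  {"slide": [-1,-42,-45],"dr": [0,0,0],"hand": -1},
])

```text
clock: 4.35
tool_pos: [0.5875, -0.2169, 0.1355]
tool_rot: [-0.001, 0.998, 0.056, -0.001]
wrist_force: [-0.7, 0.2, -0.0]
grip_width: -0.0002
```

```bash
python3 -c "
from h import *
import cv2
p=E0+.030*U+.033*U;p[2]=.112;move(p,target())
q,d=ctrl.grab_frame('scene')
cv2.imwrite('pics/s4.png',cv2.resize(q[140:260,200:340][:,:,::-1],None,fx=5,fy=5,interpolation=2))"
```

```text
pos [ 0.5875 -0.2169  0.1355] F [-0.7  0.2 -0. ] t 4.35
slide [ 0.7  5.4 23.5] dr [-0.002  0.003 -0.003]
```

View pics/s4.png

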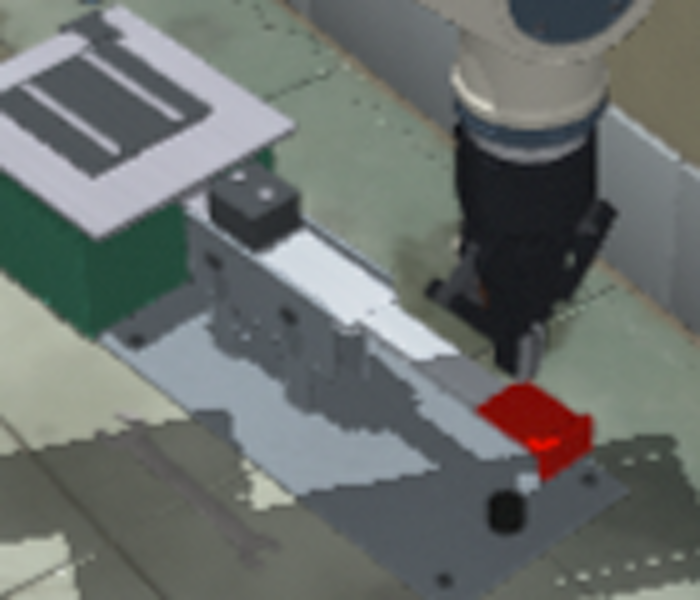

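The fingers at (520,360) are over the pad and the bar has stayed home, with its end plate at (565,450). They stand about 5 mm too far forward, so I'll correct that and come down onto the pad.

Request:
step_arm([
  {"slide": [0,3,8],"dr": [0,0,0],"hand": -1},
  {"slide": [1,5,16],"dr": [0,0,0],"hand": -1},
  {"slide": [1,5,22],"dr": [0,0,0],"hand": -1},
  {"slide": [1,5,25],"dr": [0,0,0],"hand": -1},
  {"slide": [1,5,28],"dr": [0,0,0],"hand": -1},
  {"slide": [1,5,28],"dr": [0,0,0],"hand": -1},
])

```text
clock: 4.9
tool_pos: [0.5899, -0.2254, 0.1072]
tool_rot: [-0.0, 0.999, 0.055, -0.001]
wrist_force: [-0.4, -0.4, -0.3]
grip_width: 0.0002
```

```bash
python3 -c "
from h import *
p=E0+.030*U+.033*U;p[2]=.106;move(p,target());print(ctrl.read_state()['q'])"
```

```text
pos [ 0.5899 -0.2254  0.1072] F [-0.4 -0.4 -0.3] t 4.9
slide [-0.8 -3.3  1.2] dr [-0.001  0.001 -0.006]
[-3.83836832e-01  5.87731903e-01  1.68661355e+00  4.88583910e-06
  8.68759396e-01 -4.93276385e-01]
```

Request:
step_arm([
  {"slide": [0,-3,1],"dr": [0,0,0],"hand": -1},
  {"slide": [0,-2.5,4],"dr": [0.017,0,0],"hand": -1},
  {"slide": [0,-2.5,8],"dr": [0.035,0,0],"hand": -1},
  {"slide": [0,-2.5,14],"dr": [0.07,0,0],"hand": -1},
  {"slide": [0,-2.5,20],"dr": [0.105,0,0],"hand": -1},
  {"slide": [0,-2.5,26],"dr": [0.14,0,0],"hand": -1},
  {"slide": [0,-3,32],"dr": [0.175,0,0],"hand": -1},
  {"slide": [0,-3.5,38],"dr": [0.21,0,0],"hand": -1},
  {"slide": [0,-3.5,38],"dr": [0.21,0,0],"hand": -1},
])

```text
clock: 5.65
tool_pos: [0.5908, -0.2222, 0.0705]
tool_rot: [-0.106, 0.993, 0.054, -0.005]
wrist_force: [0.1, 3.1, 7.7]
grip_width: -0.0003
```

```bash
python3 -c "
from h import *
import cv2
t=np.radians(21.5)
p=E0+.030*U+.033*U+.0063*U;p[2]=.041;move(p,target())
w=ctrl.read_state()['tool_rot'];C=Ro.from_quat([w[1],w[2],w[3],w[0]]);print((target().inv()*C).as_rotvec())
q,d=ctrl.grab_frame('scene')
cv2.imwrite('pics/s5.png',cv2.resize(q[140:260,200:340][:,:,::-1],None,fx=5,fy=5,interpolation=2))"
```

```text
pos [ 0.5908 -0.2222  0.0705] F [0.1 3.1 7.7] t 5.65
slide [-2.2 -0.1 30.2] dr [-0.213 -0.003 -0.007]
[0.21346808 0.00251906 0.00660239]
```

View pics/s5.png

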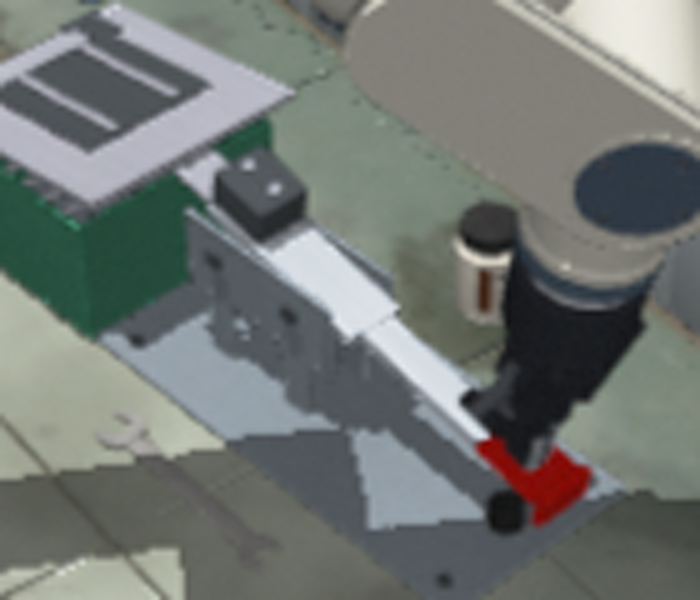

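The red pad at (540,490) is going down, the flap lip is lifting clear of the box and the tongue is carrying it. The force is about 8 N. I'll keep pressing down along the arc.

Request:
step_arm([
  {"slide": [0,0,6],"dr": [0.035,0,0],"hand": -1},
  {"slide": [0,0,12],"dr": [0.07,0,0],"hand": -1},
  {"slide": [0,-0.5,18],"dr": [0.105,0,0],"hand": -1},
  {"slide": [0,-1,25],"dr": [0.14,0,0],"hand": -1},
  {"slide": [0,-1.5,29],"dr": [0.16,0,0],"hand": -1},
  {"slide": [0,-1.5,31],"dr": [0.166,0,0],"hand": -1},
  {"slide": [0,-1.5,31],"dr": [0.166,0,0],"hand": -1},
])

```text
clock: 6.28
tool_pos: [0.5907, -0.2161, 0.0409]
tool_rot: [-0.186, 0.981, 0.054, -0.008]
wrist_force: [-0.7, -5.8, 5.4]
grip_width: -0.0002
```

```bash
python3 -c "
from h import *
import cv2
p=E0+.030*U+.033*U+.0063*U;p[2]=.041;move(p,target(0));
w=ctrl.read_state()['tool_rot'];C=Ro.from_quat([w[1],w[2],w[3],w[0]]);print((target().inv()*C).as_rotvec())
q,d=ctrl.grab_frame('scene')
cv2.imwrite('pics/s6.png',cv2.resize(q[140:260,200:340][:,:,::-1],None,fx=5,fy=5,interpolation=2))"
```

```text
pos [ 0.5907 -0.2161  0.0409] F [-0.7 -5.8  5.4] t 6.2833
slide [-2.6 -0.4  0.1] dr [-0.374 -0.005 -0.006]
[0.37446981 0.00471711 0.00582955]
```

View pics/s6.png

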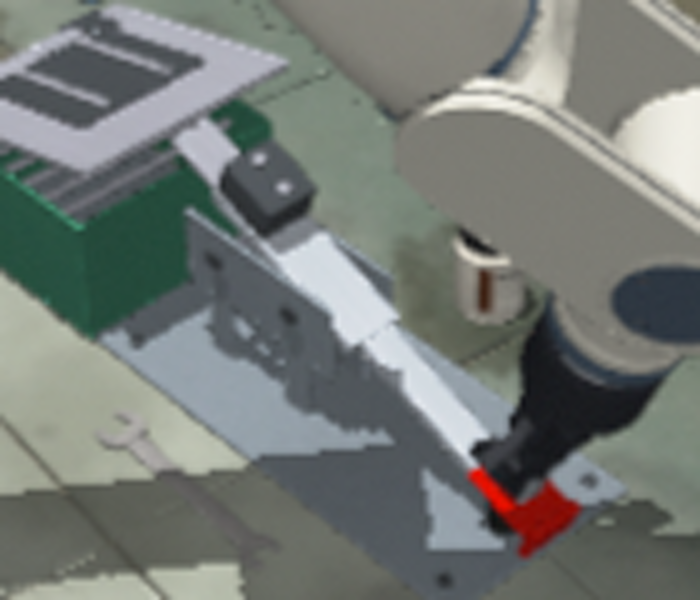

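Request:
step_arm([
  {"slide": [0,0,2],"dr": [0,0,0],"hand": -1},
  {"slide": [0,0,4],"dr": [0,0,0],"hand": -1},
  {"slide": [0,0,4],"dr": [0,0,0],"hand": -1},
  {"slide": [0,0,4],"dr": [0,0,0],"hand": -1},
])

```text
clock: 6.67
tool_pos: [0.591, -0.2157, 0.0398]
tool_rot: [-0.185, 0.981, 0.054, -0.008]
wrist_force: [-4.7, -8.6, 20.3]
grip_width: 0.0002
```

The force rose to 20 N with only 1 mm of travel, so the bar is on the stop. I'll hold for a moment and check.

Request:
step_arm([
  {"slide": [0,0,0],"dr": [0,0,0],"hand": -1},
  {"slide": [0,0,0],"dr": [0,0,0],"hand": -1},
  {"slide": [0,0,0],"dr": [0,0,0],"hand": -1},
  {"slide": [0,0,0],"dr": [0,0,0],"hand": -1},
  {"slide": [0,0,0],"dr": [0,0,0],"hand": -1},
  {"slide": [0,0,0],"dr": [0,0,0],"hand": -1},
  {"slide": [0,0,0],"dr": [0,0,0],"hand": -1},
  {"slide": [0,0,0],"dr": [0,0,0],"hand": -1},
])

```text
clock: 7.33
tool_pos: [0.591, -0.2157, 0.0398]
tool_rot: [-0.185, 0.981, 0.054, -0.008]
wrist_force: [-4.6, -10.0, 20.6]
grip_width: 0.0001
```

```bash
python3 -c "
from h import *
import cv2
q,d=ctrl.grab_frame('scene')
cv2.imwrite('pics/s7.png',cv2.resize(q[120:330,150:400][:,:,::-1],None,fx=3,fy=3,interpolation=2))
q,d=ctrl.grab_frame('top')
m=ctrl.camera_model('top');K,R,t=m['intrinsics'],m['R'],m['t']
pts=[]
for u,v in [(170,200),(190,195),(205,200),(215,200),(225,195),(232,195)]:
    P=R.T@(d[v,u]*np.linalg.inv(K)@[u,v,1]-t);pts.append((P@U,P[2]))
pts=np.array(pts);print(pts);k=np.polyfit(pts[[1,4,5],0],pts[[1,4,5],1],1);print('flap angle',-np.arctan(k[0]))
s=ctrl.read_state();print(s['tool_pos'],s['wrist_force'],s['clock'])
cv2.imwrite('pics/t7.png',cv2.resize(q[:,:,::-1],(784,588)))
"
```

```text
[[0.17788921 0.10696781]
 [0.12128431 0.12951453]
 [0.07951734 0.14333751]
 [0.05397013 0.14302249]
 [0.02762244 0.15218811]
 [0.00948533 0.15497267]]
flap angle 0.22836362647347386
[ 0.59103716 -0.21571994  0.03985733] [-3.77838411 -9.6183824  20.52420088] 7.4333
```

View pics/s7.png

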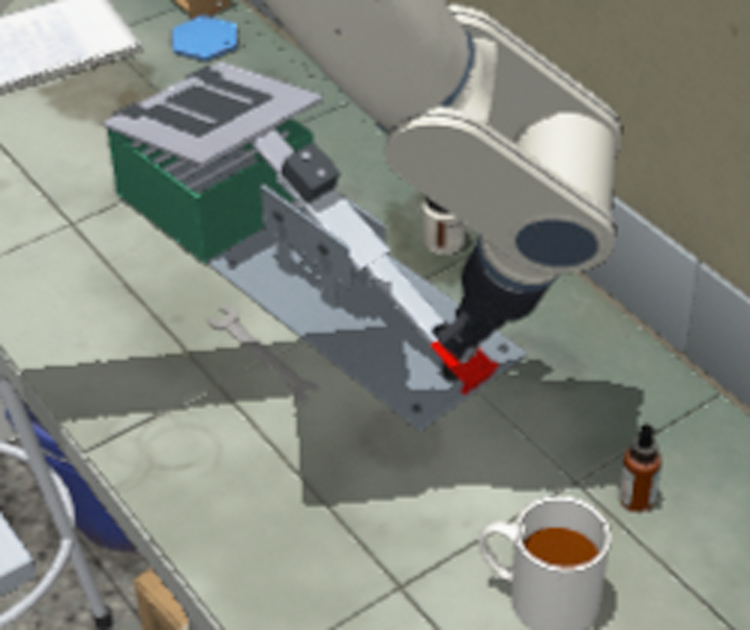

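View pics/t7.png

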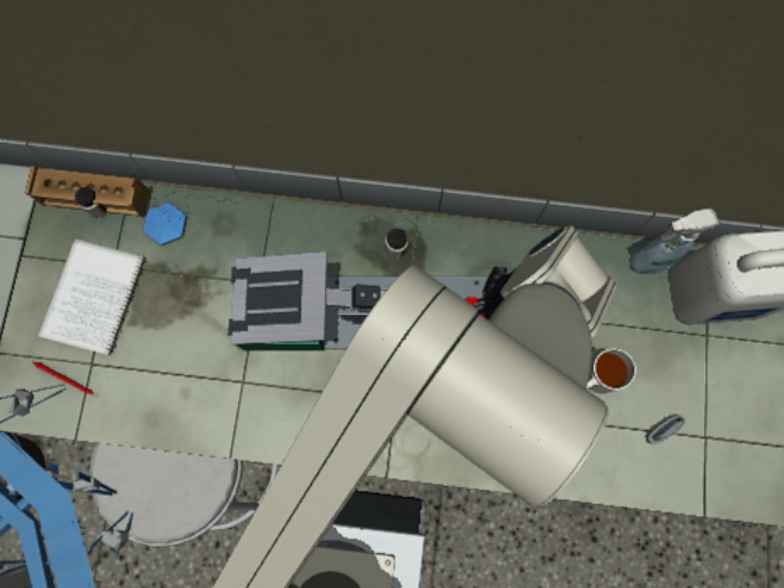

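The flap is open by about 0.23–0.25 rad. The fingertips are steady at z = 40 mm with about 20 N, and the jar, spanner, mug and dropper look undisturbed. Handing in.

```bash
python3 -c "
from plant import ctrl
print(ctrl.sign_off())"
```

```text
the job is handed in; nothing more can be done
None
```

I pushed the bar home, pressed the red pad down onto the stop, and handed the job in at about 7.4 s with the shut fingers still holding it there. The sign-off gave no verdict.

- **Bar home:** It slid about 30 mm. The push force then rose to 21 N with no further travel, and the pictures showed the tongue under the lip and the flap still shut.
- **Pad down:** The fingertips stayed at z ≈ 40 mm with about 20 N downward, unchanged for the 0.7 s I held before handing in. That agrees with the 41 mm expected for the pad right down.
- **Flap open:** The depth image gave 0.23 rad from a rough slope fit. The height of the lip gave about 0.25 rad, closer to the nominal 0.26. Both are above the 0.16 needed.
- **Surroundings:** The jar, spanner and mug looked unmoved in the last pictures. The dropper also looked in place, but the arm hid it in the top view, so I saw it only in the scene view.

No check failed. The only disagreement was the small one between the two flap angles.

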